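# Find the full rivet pot by weight and show its underside to the inspection camera

## Task

One of the two look-alike rivet pots in the tray is full, the other almost empty. Lift each one clear of the tray to feel which is heavier, put the lighter one back standing upright in the tray, and then hold the heavier one up to the inspection camera, its flat underside squarely facing the lens, centred in front of it, 10 cm away. Do not knock the camera or the other things on the table, and finish while still holding the pot there: do not put it down.

Things in the scene. Friction and masses are not known exactly. Their poses are not given: they have to be found in the camera images.
- pot_a: one of two identical-looking round pots (cream body, green screw lid, fixed): 47 mm diameter, 55 mm tall. Origin: centre of the flat underside; z: its axis, towards the lid (yaw means nothing). Starts upright in the tray. One of pot_a, pot_b is full, 0.35 kg, the other almost empty, 0.07 kg (each up to 20 % more or less); neither looks nor names tell which
- pot_b: the other pot: same look, size and frame as pot_a; full if pot_a is almost empty, and the other way round
- tray: shallow open cream-coloured tray, 108 (x) x 235 (y) x 16 mm high, fixed to the table, its inner floor 3 mm above the table; origin: centre of its underside, z up, y along its length. The pots start on its floor, one in each half of its length, centres 60 to 80 mm from the middle
- camera_stand: inspection camera on a stand, fixed to the table: dark base plate 100 x 90 x 10 mm, a fork of two aluminium plates, and a grey camera head (50 mm wide) tilted in it, about 130 mm tall in all. Origin: on the table, 22 mm in front of the base plate's centre, z up; -x is the side that it looks to, towards the robot
- lens (a point): centre of the camera's round lens face (32 mm diameter, inside a ring of 12 white lamps), 120 mm above the table. Its z axis is the optical axis, pointing out of the lens: upward, leaning 0.5 rad (29 degrees) from vertical to the stand's -x side, towards the robot; y is level
- view_point (a point): the point on the optical axis 100 mm out from the lens face, 208 mm above the table, where the centre of the pot's underside belongs; same axes as the lens (z out of the lens). Held right, the pot's z axis is parallel to this z, so the pot leans 0.5 rad with its lid up and away from the lens
- glue_stick: bystander: standing glue stick, blue and yellow, 28 mm diameter, 86 mm tall, loose
- label_roll: bystander: white label roll, 68 mm diameter, 30 mm tall, loose
- carton_4: bystander: flat white carton, 110 x 66 x 28 mm, loose
- tape_kraft: bystander: brown tape roll, 108 mm diameter, 48 mm tall, loose
- tape_white: bystander: white tape roll, 90 mm diameter, 24 mm tall, loose
Things that resemble listed ones, but are neither listed nor needed, are in the scene too. Leave any orange look-alike of the pot_a alone.

How it is judged:
By the outcome, as a careful person would: the job done as asked, in the order asked, and still so for the second after the job is handed in, while the arm keeps its last pose, push and grip.
It also fails if it takes over 72 s, if anything falls off the work surface, if the arm or the gripper's body presses on something with over 40 N, if the wrist force passes 120 N, or if a joint passes its speed limit or range.

## Robot

A 6-joint arm with a two-finger parallel gripper is mounted at the origin on a cart in front of the work surface, level with it; the furniture and walls round the work are solid. World frame = base frame: x ahead of the robot, y to its left, z up, the work surface at z = 0. Lengths are in mm, angles in rad, forces in N, time in s.
With the tool pointing down it reaches from about 350 to 925 mm from the base axis. Payload 6.4 kg.
Tool frame: the origin (TCP) lies midway between the tips of the shut fingers; the grasp point (between the pads) lies behind it (grip_depth is the z of the grasp point in the tool frame, in mm); z points along the fingers, y is the line along which they close (so a half turn about z gives the same grasp; the last joint's range is limited). The gripper opens to 94 mm and grips with 3 to 60 N. Pads are 16 mm wide; open, the fingers measure 119 mm over their backs; the gripper's body (75 mm by 177 mm) begins 78 mm behind the grasp point.
Start: joints at [1.007, 0.245, 1.558, -0, 1.339, -0.174], TCP at [247, 601.253, 205.455] pointing down, gripper open.
Joint ranges: [-3.13, 3.13], [-1.02, 2.26], [0.13, 2.54], [-0.95, 4.09], [0.21, 2.88], [-2.74, 2.74]. Speed limits (rad/s): [2.57, 2.57, 3.14, 3.14, 3.14, 3.14].

## Interface

Orientations are given as a unit quaternion [x, y, z, w].
In Python, from workcell import sense, get_image, camera_params, close_job, grip_depth gives the robot as it stands.
- The arm moves only by the tool apply_moves, never from a script. Its argument "series" is a list of rows, each an object of numbers: "dx", "dy", "dz": the shift along the tool's x, y, z in cm; "twist": the turn about the tool's z in degrees. A call has 1 to 10 rows; each row is the pose to reach, as a shift and turn from the pose commanded when the call began, along the tool's axes at that moment; what a row does not reach only later rows make up. A row lasts 1/10 s, in which the tool goes at most 50 mm and 8.59 degrees, less where a joint would pass 70% of its speed; a pose out of reach is approached as far as the arm can. A call with a gripper value outside its range is refused whole. "fingers" is the opening, from -1 (shut) to 1 (fully open), set as the call begins (left out, the last holds). The fingers move at their own pace and stop on an object; "force" is the grip in N (left out, the last holds). Time passes only in rows, so rows that repeat a pose let the fingers close. It gives the time, the measured TCP pose, the force, the opening and the grip force at its end, in the units of the state.
- sense(): the state, without advancing time (a new reading comes with each control period).
- get_image(name): name is "scene" or "top" or "wrist"; returns (picture, depth): 420x560x3 uint8, blue, green, red; 420x560 float32, mm along the optical axis (not along the pixel's ray), 0 where there is no reading.
- camera_params(name): a dict with "fx", "fy", "cx", "cy" (pixels), "k1" (the pictures are not rectified: a ray, as slopes to the right and down, at radius r is drawn at 1 + k1 r^2 times it, then the intrinsics apply), "R" (3x3) and "t" (3): a world point X has camera coordinates R X + t. Camera axes: x right, y down, z forward; pixel columns grow to the right and rows downward; lengths in mm; the calibration is good to about 2 mm. A picture is of the moment at which its call begins: read the wrist's pose just before it. camera_params takes no time and is no camera call; for the wrist camera it gives the pose at the moment of the call.
- close_job(): hands the job in; it is judged then, once.
The state is a dict: "time": time; "joint_positions": joint angles; "qd": joint speeds; "tau": joint torques, N m; "tool_pos": TCP position; "tcp_rot": TCP orientation; "wrist_force": force on the tool from outside, world axes, zero at the start; "moment": the same for the moment, N m; "finger_gap": finger opening in mm; "gripper_force": force on a finger pad.
Only numpy, scipy, OpenCV 4.12 (cv2) and the standard library are available. Lean on these libraries where they do the work, as an engineer would, in place of code of your own. Each camera call takes 0.05 s, during which the arm holds its last target. There are 200 camera calls.

## Working session

There is one attempt and no reset: what is moved stays moved. The work goes in short steps, Python scripts to look and compute and a tool call to move; the robot and the scene stay as the last step left them, time stands still between calls to the robot, and variables do not carry over. Pictures are saved under pics/ and viewed, at most 10 in all, crops included, and the job is handed in when it is done.

Besides the shell and the picture viewer there is one more tool, called after "Emit:" by a JSON object that holds its "name" and its "arguments", one argument or row to a line. apply_moves: Moves the arm, as the interface text tells. Its arguments: {"type":"object","properties":{"series":{"type":"array","items":{"type":"object","properties":{"dx":{"type":"number"},"dy":{"type":"number"},"dz":{"type":"number"},"twist":{"type":"number"}}}},"fingers":{"type":"number"},"force":{"type":"number"}},"required":["series"]}

```bash
mkdir -p pics; ls; python3 - <<'E'
from workcell import *
import cv2,numpy as np
print(sense()); print(grip_depth)
for n in("scene","top"):
    p,d=get_image(n); cv2.imwrite(f"pics/{n}0.png",p); np.save(f"pics/{n}0.npy",d); print(n,camera_params(n))
E
```

```text
pics
{'time': 0.0, 'joint_positions': array([ 1.00688923e+00,  2.45802844e-01,  1.55899936e+00, -9.93627924e-06,
        1.33871580e+00, -1.74096699e-01]), 'qd': array([ 0.0006496 , -0.00075326, -0.00101336, -0.00026581, -0.00056124,
        0.00160184]), 'tau': array([ 6.00892745e-04, -4.15845644e+01, -3.14597404e+01,  6.83547347e-02,
        3.32872721e-02, -1.50167757e-04]), 'tool_pos': array([246.6759105 , 600.72163411, 204.36043775]), 'tcp_rot': array([ 1.93672315e-01,  9.81065802e-01, -8.99618306e-04, -3.42713509e-04]), 'wrist_force': array([-1.01721007, -0.72222967,  0.6036244 ]), 'moment': array([-0.0598573 , -0.00565978,  0.00618857]), 'gripper_force': 0.0, 'finger_gap': 93.99406847363153}
-18.8
scene {'fx': 385.0127650186629, 'fy': 385.0127650186629, 'cx': 284.2555810542972, 'cy': 210.39104209047417, 'k1': 0.019293848720056052, 'R': array([[-0.4768854 , -0.878914  ,  0.009513  ],
       [-0.68367042,  0.36410356, -0.63247399],
       [ 0.55242653, -0.30812137, -0.77452318]]), 't': array([243.51275761, 488.78458212, 739.79840168])}
top {'fx': 508.3898170771064, 'fy': 508.3898170771064, 'cx': 270.69316459978427, 'cy': 207.53496406973034, 'k1': -0.08961041453163494, 'R': array([[ 0.0211926 , -0.99961763, -0.01776139],
       [-0.99147189, -0.01872838, -0.12896798],
       [ 0.12858602,  0.02034308, -0.99148968]]), 't': array([ -22.65286512,  572.60237908, 1457.39623308])}
```

View pics/scene0.png

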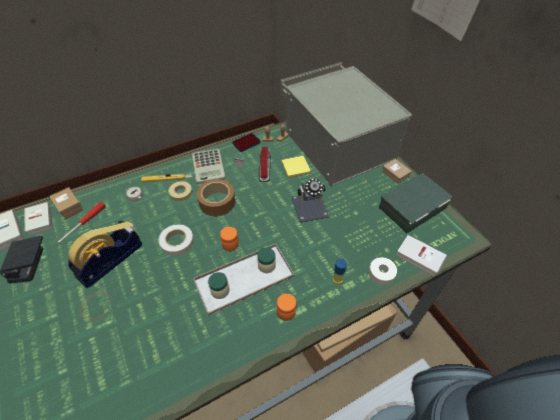

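View pics/top0.png

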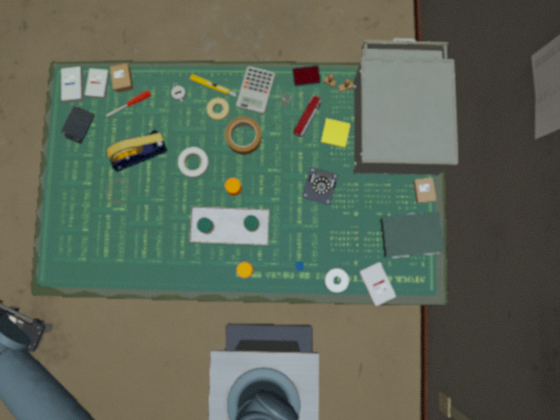

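The scene picture shows the tray with two green-lidded pots, orange decoys on either side of it, and the camera stand at (312,195). In the top picture the lids are at about (205,226) and (251,223), and the stand is at (321,185).

```bash
cat > h.py <<'E'
from workcell import *
import cv2,numpy as np
from scipy.spatial.transform import Rotation as Ro
def K(c): return np.array([[c['fx'],0,c['cx']],[0,c['fy'],c['cy']],[0,0,1.]])
def ray(c,uv):
    # cv2 distortion: x_d = x(1+k1 r^2), same model
    n=cv2.undistortPoints(np.array(uv,float).reshape(-1,1,2),K(c),np.array([c['k1'],0,0,0.]))[:,0]
    R=np.array(c['R']);t=np.array(c['t']);d=np.c_[n,np.ones(len(n))]@R
    return -R.T@t,d
def plane(c,uv,z):
    o,d=ray(c,uv); return o+d*((z-o[2])/d[:,2])[:,None]
def pts(c,uv,dep):
    o,d=ray(c,uv); return o+d*np.asarray(dep).reshape(-1,1)
def proj(c,X):
    R=np.array(c['R']);t=np.array(c['t'])
    return cv2.projectPoints(np.array(X,float).reshape(-1,1,3),cv2.Rodrigues(R)[0],t,K(c),np.array([c['k1'],0,0,0.]))[0][:,0]
E
python3 - <<'E'
from h import *
p=cv2.imread('pics/top0.png');d=np.load('pics/top0.npy');c=camera_params('top')
vv,uu=np.mgrid[0:420,0:560]
P=pts(c,np.c_[uu.ravel(),vv.ravel()],d.ravel()).reshape(420,560,3)
print('table z',np.median(P[270:290,100:180,2]))
# bright tray
g=cv2.cvtColor(p,cv2.COLOR_BGR2HSV)
m=((g[...,1]<60)&(g[...,2]>120)).astype('uint8');m2=np.zeros_like(m);m2[195:255,180:280]=m[195:255,180:280]
cn=max(cv2.findContours(m2,0,2)[0],key=cv2.contourArea);r=cv2.minAreaRect(cn)
print('tray',r);print(plane(c,cv2.boxPoints(r),16).round(1),plane(c,[r[0]],16))
for n,(u,v) in dict(a=(205,226),b=(251,223)).items():
    s=np.s_[v-14:v+14,u-14:u+14]
    q=P[s].reshape(-1,3);q=q[q[:,2]>45];print(n,len(q),q.mean(0),q[:,2].max())
s=P[160:210,300:345].reshape(-1,3);q=s[s[:,2]>80];print('stand',len(q),q.mean(0),q.min(0),q.max(0))
for n,(u,v,h) in dict(o1=(233,186,55),o2=(245,270,55),glue=(300,266,86),tapek=(243,134,48),roll=(337,280,30)).items(): print(n,plane(c,[[u,v]],h).round())
E
python3 - <<'E'
import cv2
p=cv2.imread('pics/top0.png');a=cv2.resize(p[155:225,285:365],None,fx=7,fy=7,interpolation=2)
cv2.imwrite('pics/st.png',a)
E
```

```text
table z 1.968996120983661
tray ((229.03082275390625, 225.1678009033203), (79.50105285644531, 37.714881896972656), 2.12109637260437)
[[466.2 230.9  16. ]
 [579.2 231.3  16. ]
 [574.8  -7.1  16. ]
 [462.5  -5.3  16. ]] [[520.44413538 112.02737525  16.        ]]
a 200 [514.34236628 178.06595956  79.60120315] 1518.4383545688404
b 202 [523.43492868  44.10932959  86.0280409 ] 1518.4383545688404
stand 408 [ 635.03344876 -152.34248125  128.0866183 ] [ 380.79845537 -194.85613291   80.09501269] [ 674.97738366  -41.56821841 1518.43835457]
o1 [[632. 100.  55.]]
o2 [[389.  58.  55.]]
glue [[403. -98.  86.]]
tapek [[791.  76.  48.]]
roll [[ 365. -208.   30.]]
```

View pics/st.png

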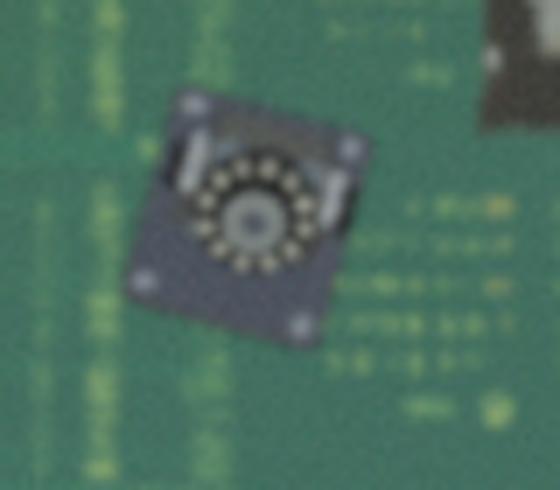

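The crop shows the stand's base plate turned about 15° clockwise. The lens is at crop (255,222), and the bolts are at (192,103), (352,148), (145,280) and (302,325).

The tool stays vertical, so I'll tilt the pot by pivoting it in a light grip against the fixed tray rim. Next I'll move over the tray and look with the wrist camera.

Emit:
{"name": "apply_moves", "arguments": {
  "series": [
    {"dx": -43.8,"dy": -34.9,"dz": -12,"twist": -22},
    {"dx": -43.8,"dy": -34.9,"dz": -12,"twist": -22},
    {"dx": -43.8,"dy": -34.9,"dz": -12,"twist": -22},
    {"dx": -43.8,"dy": -34.9,"dz": -12,"twist": -22},
    {"dx": -43.8,"dy": -34.9,"dz": -12,"twist": -22},
    {"dx": -43.8,"dy": -34.9,"dz": -12,"twist": -22},
    {"dx": -43.8,"dy": -34.9,"dz": -12,"twist": -22},
    {"dx": -43.8,"dy": -34.9,"dz": -12,"twist": -22},
    {"dx": -43.8,"dy": -34.9,"dz": -12,"twist": -22},
    {"dx": -43.8,"dy": -34.9,"dz": -12,"twist": -22}
  ]
}}

```text
time: 1.1
tool_pos: [484.7, 173.3, 310.1]
tcp_rot: [0.003, 1.0, 0.0, -0.0]
wrist_force: [1.7, 0.8, 0.2]
finger_gap: 94.3
gripper_force: 0.0
```

Emit:
{"name": "apply_moves", "arguments": {
  "series": [
    {"dx": 0},
    {"dx": 0},
    {"dx": 0}
  ]
}}

```text
invalid input
```

```bash
python3 - <<'E'
from h import *
s=sense();print(s['time'],s['tool_pos'],s['tcp_rot'],s['joint_positions'],s['wrist_force'])
c=camera_params('wrist');p,d=get_image('wrist');cv2.imwrite('pics/w1.png',p);np.save('pics/w1.npy',d)
print(c)
import pickle;pickle.dump(c,open('pics/w1.pkl','wb'))
c=camera_params('top');k=[(192,103),(352,148),(145,280),(302,325),(255,222)]
uv=[((x+.5)/7-.5+285,(y+.5)/7-.5+155) for x,y in k]
b=plane(c,uv[:4],11);print(b,b.mean(0));print('lens',plane(c,uv[4:],120))
e=(b[0]-b[2])+(b[1]-b[3]);f=(b[0]-b[1])+(b[2]-b[3]);print(np.degrees([np.arctan2(e[1],e[0]),np.arctan2(f[1],f[0])-np.pi/2]))
E
```

```text
1.1 [484.66106884 173.34657933 310.11172933] [ 2.91383909e-03  9.99995751e-01  3.20288049e-05 -8.10100481e-05] [ 1.22901150e-01 -1.47728622e-01  1.77567432e+00  8.40185367e-05
  1.51379965e+00 -1.44207228e+00] [1.72208465 0.83083927 0.18704757]
{'fx': 326.94740572085107, 'fy': 326.94740572085107, 'cx': 279.1749997782987, 'cy': 208.01615270370053, 'k1': -0.004279836066691462, 'R': array([[ 5.31249053e-03,  9.99985455e-01, -9.31269631e-04],
       [ 9.72261919e-01, -4.94743384e-03,  2.33842432e-01],
       [ 2.33834423e-01, -2.14772370e-03, -9.72274061e-01]]), 't': array([-174.82297875, -519.28186022,  377.70807982])}
[[ 695.07635276 -132.87595595   11.        ]
 [ 676.63361269 -201.95520875   11.        ]
 [ 617.44385265 -113.52468822   11.        ]
 [ 599.24082898 -180.88161227   11.        ]] [ 647.09866177 -157.3093663    11.        ]
lens [[ 624.52671141 -151.83386146  120.        ]]
[-14.61515926 -15.03439592]
```

View pics/w1.png

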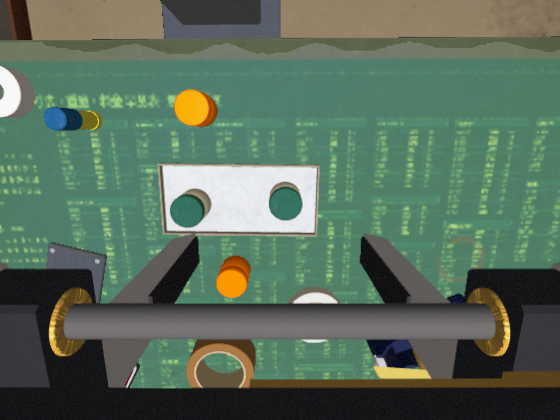

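The wrist view shows the tray with lids at about (187,211) and (286,202). The orange decoys are at (195,107) and (234,277), outside the tray. Now I'll measure the lids and tray edges.

```bash
cat > lids.py <<'E'
from h import *
def lids(p,c,top=58,lo=(75,60,20),hi=(95,255,130),amin=300,z=None):
    g=cv2.cvtColor(p,cv2.COLOR_BGR2HSV);m=cv2.inRange(g,lo,hi);m=cv2.morphologyEx(m,cv2.MORPH_OPEN,np.ones((3,3)))
    out=[]
    for k in cv2.findContours(m,0,2)[0]:
        A=cv2.contourArea(k);(x,y),r=cv2.minEnclosingCircle(k)
        if A>amin and A>.7*np.pi*r*r: out.append((x,y,r,A,plane(c,[[x,y]],top)[0].round(1)))
    return out
E
python3 - <<'E'
from lids import *
import pickle
p=cv2.imread('pics/w1.png');c=pickle.load(open('pics/w1.pkl','rb'))
g=cv2.cvtColor(p,cv2.COLOR_BGR2HSV);print(g[211,187],g[202,286],g[150,230])
for o in lids(p,c): print(o)
print('tray',plane(c,[(160,164),(318,167),(315,235),(165,234)],16).round(1))
print('orange',plane(c,[(234,280),(193,107)],55).round())
p=cv2.imread('pics/top0.png');c=camera_params('top')
print(cv2.cvtColor(p,40)[226,205])
for o in lids(p,c,amin=100): print('top',o)
print(sense()['tool_pos'])
E
```

```text
[ 82 134 114] [ 81 139 114] [ 79  99 126]
(186.59091186523438, 210.5, 16.778305053710938, 805.0, array([523.9,  46.4,  58. ]))
(285.0, 203.5625, 16.34609031677246, 787.0, array([514.9, 180. ,  58. ]))
tray [[465.    0.6  16. ]
 [470.5 228.4  16. ]
 [573.5 226.1  16. ]
 [570.8  -1.4  16. ]]
orange [[628. 106.  55.]
 [389.  63.  55.]]
[ 82 151 101]
top (204.1728973388672, 224.6495361328125, 7.023653507232666, 138.0, array([516.6, 180. ,  58. ]))
top (250.5885009765625, 222.49114990234375, 7.043824195861816, 137.0, array([525.5,  45.6,  58. ]))
[488.39704326 167.92131822 311.94447762]
```

Emit:
{"name": "apply_moves", "arguments": {
  "series": [
    {"dx": -2.7,"dy": 1.2,"dz": 5},
    {"dx": -2.7,"dy": 1.2,"dz": 10},
    {"dx": -2.7,"dy": 1.2,"dz": 15},
    {"dx": -2.7,"dy": 1.2,"dz": 19.2},
    {"dx": -2.7,"dy": 1.2,"dz": 19.2},
    {"dx": -2.7,"dy": 1.2,"dz": 19.2}
  ],
  "fingers": 0.36,
  "force": 12
}}

```text
invalid input
```

```bash
python3 - <<'E'
from lids import *
s=sense();print(s['time'],s['tool_pos'],s['tcp_rot'],s['wrist_force'])
c=camera_params('wrist');p,d=get_image('wrist');cv2.imwrite('pics/w2.png',p)
for o in lids(p,c): print(o)
s=sense();print(s['tool_pos'],s['finger_gap'])
E
```

```text
1.15 [488.39704326 167.92131822 311.94447762] [ 0.00612704  0.9999775  -0.00175404  0.00209561] [ 0.94522408 -4.18899467  1.92025874]
(191.59091186523438, 207.5, 16.778305053710938, 796.0, array([524.3,  46.3,  58. ]))
(289.8358459472656, 199.4325408935547, 16.273752212524414, 779.0, array([514.5, 180.1,  58. ]))
[486.80060987 171.03198023 311.11429325] 94.03890062094173
```

Emit:
{"name": "apply_moves", "arguments": {
  "series": [
    {"dx": -2.8,"dy": 0.9,"dz": 5,"twist": 0},
    {"dx": -2.8,"dy": 0.9,"dz": 10,"twist": 0},
    {"dx": -2.8,"dy": 0.9,"dz": 15,"twist": 0},
    {"dx": -2.8,"dy": 0.9,"dz": 19.2,"twist": 0},
    {"dx": -2.8,"dy": 0.9,"dz": 19.2,"twist": 0},
    {"dx": -2.8,"dy": 0.9,"dz": 19.2,"twist": 0}
  ],
  "fingers": 0.36,
  "force": 12
}}

```text
time: 1.8
tool_pos: [511.8, 184.7, 118.1]
tcp_rot: [0.003, 1.0, -0.0, -0.001]
wrist_force: [0.6, 0.7, 0.8]
finger_gap: 63.9
gripper_force: 0.0
```

```bash
python3 - <<'E'
from lids import *
s=sense();print(s['time'],s['tool_pos'],s['tcp_rot'],s['wrist_force'])
c=camera_params('wrist');p,d=get_image('wrist');cv2.imwrite('pics/w2.png',p)
for o in lids(p,c): print(o)
s=sense();print(s['tool_pos'],s['finger_gap'])
E
```

```text
1.8 [511.84026425 184.67217467 118.1255479 ] [ 2.53263397e-03  9.99996520e-01 -3.93640261e-05 -7.38231247e-04] [0.61222946 0.6617177  0.8397975 ]
(103.5, 234.0, 31.89445686340332, 2763.5, array([521.9,  49.1,  58. ]))
(274.6487731933594, 223.6405029296875, 29.33636474609375, 2566.5, array([514.1, 180.4,  58. ]))
[513.52901367 184.78139582 120.21260521] 64.08166013575759
```

Emit:
{"name": "apply_moves", "arguments": {
  "series": [
    {"dx": -0.1,"dy": -0.4,"dz": 0,"twist": 0},
    {"dx": -0.1,"dy": -0.4,"dz": 3,"twist": 0},
    {"dx": -0.1,"dy": -0.4,"dz": 6,"twist": 0},
    {"dx": -0.1,"dy": -0.4,"dz": 8.5,"twist": 0},
    {"dx": -0.1,"dy": -0.4,"dz": 10,"twist": 0},
    {"dx": -0.1,"dy": -0.4,"dz": 10,"twist": 0},
    {"dx": -0.1,"dy": -0.4,"dz": 10,"twist": 0},
    {"dx": -0.1,"dy": -0.4,"dz": 10,"twist": 0}
  ]
}}

```text
time: 2.65
tool_pos: [515.0, 180.3, 20.0]
tcp_rot: [0.003, 1.0, 0.0, 0.002]
wrist_force: [-0.4, -0.3, 0.6]
finger_gap: 63.8
gripper_force: 0.0
```

Emit:
{"name": "apply_moves", "arguments": {
  "series": [
    {"dx": 0,"dy": 0,"dz": 0,"twist": 0},
    {"dx": 0,"dy": 0,"dz": 0,"twist": 0},
    {"dx": 0,"dy": 0,"dz": 0,"twist": 0},
    {"dx": 0,"dy": 0,"dz": 0,"twist": 0},
    {"dx": 0,"dy": 0,"dz": 0,"twist": 0},
    {"dx": 0,"dy": 0,"dz": 0,"twist": 0}
  ],
  "fingers": -1,
  "force": 15
}}

```text
time: 3.25
tool_pos: [513.9, 180.5, 18.7]
tcp_rot: [0.003, 1.0, 0.0, 0.001]
wrist_force: [-1.1, 1.8, 4.5]
finger_gap: 46.8
gripper_force: 15.0
```

Emit:
{"name": "apply_moves", "arguments": {
  "series": [
    {"dx": 0,"dy": 0,"dz": -1.5,"twist": 0},
    {"dx": 0,"dy": 0,"dz": -3,"twist": 0},
    {"dx": 0,"dy": 0,"dz": -4.5,"twist": 0},
    {"dx": 0,"dy": 0,"dz": -5,"twist": 0},
    {"dx": 0,"dy": 0,"dz": -5,"twist": 0},
    {"dx": 0,"dy": 0,"dz": -5,"twist": 0},
    {"dx": 0,"dy": 0,"dz": -5,"twist": 0},
    {"dx": 0,"dy": 0,"dz": -5,"twist": 0}
  ]
}}

```text
time: 4.05
tool_pos: [512.8, 180.0, 67.2]
tcp_rot: [0.003, 1.0, -0.0, -0.001]
wrist_force: [-0.4, -0.6, -2.9]
finger_gap: 47.2
gripper_force: 15.0
```

Emit:
{"name": "apply_moves", "arguments": {
  "series": [
    {"dx": 0,"dy": 0,"dz": 0,"twist": 0},
    {"dx": 0,"dy": 0,"dz": 0,"twist": 0},
    {"dx": 0,"dy": 0,"dz": 0,"twist": 0}
  ]
}}

```text
time: 4.35
tool_pos: [513.3, 180.1, 67.8]
tcp_rot: [0.003, 1.0, -0.0, -0.0]
wrist_force: [-0.5, -0.1, -2.7]
finger_gap: 46.9
gripper_force: 15.0
```

Emit:
{"name": "apply_moves", "arguments": {
  "series": [
    {"dx": 0,"dy": 0,"dz": 0,"twist": 0},
    {"dx": 0,"dy": 0,"dz": 0,"twist": 0}
  ]
}}

```text
time: 4.55
tool_pos: [513.3, 180.1, 67.9]
tcp_rot: [0.003, 1.0, 0.0, 0.0]
wrist_force: [0.0, -0.3, -3.5]
finger_gap: 46.6
gripper_force: 15.0
```

That reads as the heavy one, about 3 N. I'll put it back upright for now and weigh the other.

Emit:
{"name": "apply_moves", "arguments": {
  "series": [
    {"dx": 0,"dy": 0,"dz": 2,"twist": 0},
    {"dx": 0,"dy": 0,"dz": 4,"twist": 0},
    {"dx": 0,"dy": 0,"dz": 4.5,"twist": 0},
    {"dx": 0,"dy": 0,"dz": 5,"twist": 0},
    {"dx": 0,"dy": 0,"dz": 5,"twist": 0},
    {"dx": 0,"dy": 0,"dz": 5,"twist": 0},
    {"dx": 0,"dy": 0,"dz": 5,"twist": 0}
  ]
}}

```text
time: 5.25
tool_pos: [513.9, 180.1, 18.5]
tcp_rot: [0.003, 1.0, 0.0, 0.001]
wrist_force: [-0.2, -0.1, -2.8]
finger_gap: 47.0
gripper_force: 15.0
```

Emit:
{"name": "apply_moves", "arguments": {
  "series": [
    {"dx": 0,"dy": 0,"dz": 0,"twist": 0},
    {"dx": 0,"dy": 0,"dz": 0,"twist": 0},
    {"dx": 0,"dy": 0,"dz": 0,"twist": 0},
    {"dx": 0,"dy": 0,"dz": 0,"twist": 0},
    {"dx": 0,"dy": 0,"dz": -2,"twist": 0},
    {"dx": 0,"dy": 0,"dz": -5,"twist": 0},
    {"dx": 0,"dy": 0,"dz": -8,"twist": 0},
    {"dx": 0,"dy": 0,"dz": -10,"twist": 0}
  ],
  "fingers": 0.36
}}

```text
time: 6.05
tool_pos: [514.3, 180.2, 120.3]
tcp_rot: [0.003, 1.0, 0.0, 0.001]
wrist_force: [0.6, -0.7, 0.6]
finger_gap: 63.6
gripper_force: 0.0
```

Emit:
{"name": "apply_moves", "arguments": {
  "series": [
    {"dx": -0.9,"dy": -4.5,"dz": 0,"twist": 0},
    {"dx": -0.9,"dy": -9,"dz": 0,"twist": 0},
    {"dx": -0.9,"dy": -13.3,"dz": 0,"twist": 0},
    {"dx": -0.9,"dy": -13.3,"dz": 0,"twist": 0},
    {"dx": -0.9,"dy": -13.3,"dz": 0,"twist": 0},
    {"dx": -0.9,"dy": -13.3,"dz": 0,"twist": 0}
  ]
}}

```text
time: 6.65
tool_pos: [521.5, 47.7, 117.9]
tcp_rot: [0.003, 1.0, 0.0, -0.0]
wrist_force: [0.7, -0.3, 0.4]
finger_gap: 63.8
gripper_force: 0.0
```

```bash
python3 - <<'E'
from lids import *
s=sense();print(s['time'],s['tool_pos'],s['tcp_rot'],s['wrist_force'])
c=camera_params('wrist');p,d=get_image('wrist');cv2.imwrite('pics/w3.png',p)
for o in lids(p,c): print(o)
s=sense();print(s['tool_pos'],s['finger_gap'])
E
```

```text
6.65 [521.49177666  47.69855365 117.93592101] [ 2.56987979e-03  9.99996689e-01  1.25890022e-04 -4.73164681e-05] [ 0.70998615 -0.33162158  0.43796479]
(276.7515869140625, 223.48812866210938, 29.3365478515625, 2572.0, array([523.7,  45. ,  58. ]))
(450.0, 208.5, 32.65358352661133, 2883.5, array([512.6, 175.1,  58. ]))
[521.47087382  47.9903618  117.8936875 ] 63.74390829732346
```

Emit:
{"name": "apply_moves", "arguments": {
  "series": [
    {"dx": -0.2,"dy": -0.3,"dz": 2,"twist": 0},
    {"dx": -0.2,"dy": -0.3,"dz": 5,"twist": 0},
    {"dx": -0.2,"dy": -0.3,"dz": 8,"twist": 0},
    {"dx": -0.2,"dy": -0.3,"dz": 9.9,"twist": 0},
    {"dx": -0.2,"dy": -0.3,"dz": 9.9,"twist": 0},
    {"dx": -0.2,"dy": -0.3,"dz": 9.9,"twist": 0},
    {"dx": -0.2,"dy": -0.3,"dz": 9.9,"twist": 0}
  ]
}}

```text
time: 7.4
tool_pos: [524.8, 44.4, 20.4]
tcp_rot: [0.002, 1.0, -0.0, 0.001]
wrist_force: [-0.7, -0.4, 0.4]
finger_gap: 64.2
gripper_force: 0.0
```

Emit:
{"name": "apply_moves", "arguments": {
  "series": [
    {"dx": 0,"dy": 0,"dz": 0,"twist": 0},
    {"dx": 0,"dy": 0,"dz": 0,"twist": 0},
    {"dx": 0,"dy": 0,"dz": 0,"twist": 0},
    {"dx": 0,"dy": 0,"dz": 0,"twist": 0},
    {"dx": 0,"dy": 0,"dz": 0,"twist": 0},
    {"dx": 0,"dy": 0,"dz": 0,"twist": 0}
  ],
  "fingers": -1,
  "force": 15
}}

```text
time: 8.0
tool_pos: [524.2, 44.1, 19.8]
tcp_rot: [0.003, 1.0, 0.0, 0.001]
wrist_force: [-1.4, 2.3, 6.8]
finger_gap: 46.9
gripper_force: 15.0
```

Emit:
{"name": "apply_moves", "arguments": {
  "series": [
    {"dx": 0,"dy": 0,"dz": -1.5,"twist": 0},
    {"dx": 0,"dy": 0,"dz": -3,"twist": 0},
    {"dx": 0,"dy": 0,"dz": -4.5,"twist": 0},
    {"dx": 0,"dy": 0,"dz": -5,"twist": 0},
    {"dx": 0,"dy": 0,"dz": -5,"twist": 0},
    {"dx": 0,"dy": 0,"dz": -5,"twist": 0},
    {"dx": 0,"dy": 0,"dz": -5,"twist": 0},
    {"dx": 0,"dy": 0,"dz": -5,"twist": 0}
  ]
}}

```text
time: 8.8
tool_pos: [523.0, 44.0, 68.3]
tcp_rot: [0.003, 1.0, 0.0, -0.001]
wrist_force: [-0.5, -0.5, -1.1]
finger_gap: 46.5
gripper_force: 15.0
```

Emit:
{"name": "apply_moves", "arguments": {
  "series": [
    {"dx": 0,"dy": 0,"dz": 0,"twist": 0},
    {"dx": 0,"dy": 0,"dz": 0,"twist": 0},
    {"dx": 0,"dy": 0,"dz": 0,"twist": 0}
  ]
}}

```text
time: 9.1
tool_pos: [523.5, 44.0, 68.8]
tcp_rot: [0.003, 1.0, 0.0, -0.0]
wrist_force: [-0.1, -0.9, -0.6]
finger_gap: 46.8
gripper_force: 15.0
```

Emit:
{"name": "apply_moves", "arguments": {
  "series": [
    {"dx": 0,"dy": 0,"dz": 0,"twist": 0},
    {"dx": 0,"dy": 0,"dz": 0,"twist": 0}
  ]
}}

```text
time: 9.3
tool_pos: [523.5, 44.0, 68.9]
tcp_rot: [0.003, 1.0, 0.0, -0.0]
wrist_force: [-0.4, 1.2, -0.1]
finger_gap: 46.8
gripper_force: 15.0
```

The second pot weighs about 0.6 N against 3 N, so the first pot (at y=180) is the heavy one. I'll put this one back and regrasp the first.

Emit:
{"name": "apply_moves", "arguments": {
  "series": [
    {"dx": 0,"dy": 0,"dz": 2,"twist": 0},
    {"dx": 0,"dy": 0,"dz": 4,"twist": 0},
    {"dx": 0,"dy": 0,"dz": 4.5,"twist": 0},
    {"dx": 0,"dy": 0,"dz": 5,"twist": 0},
    {"dx": 0,"dy": 0,"dz": 5,"twist": 0},
    {"dx": 0,"dy": 0,"dz": 5,"twist": 0},
    {"dx": 0,"dy": 0,"dz": 5,"twist": 0}
  ]
}}

```text
time: 10.0
tool_pos: [524.0, 44.0, 19.5]
tcp_rot: [0.003, 1.0, -0.0, 0.001]
wrist_force: [-0.5, -0.2, -0.4]
finger_gap: 46.9
gripper_force: 15.0
```

Emit:
{"name": "apply_moves", "arguments": {
  "series": [
    {"dx": 0,"dy": 0,"dz": 0,"twist": 0},
    {"dx": 0,"dy": 0,"dz": 0,"twist": 0},
    {"dx": 0,"dy": 0,"dz": 0,"twist": 0},
    {"dx": 0,"dy": 0,"dz": 0,"twist": 0},
    {"dx": 0,"dy": 0,"dz": -2,"twist": 0},
    {"dx": 0,"dy": 0,"dz": -5,"twist": 0},
    {"dx": 0,"dy": 0,"dz": -8,"twist": 0},
    {"dx": 0,"dy": 0,"dz": -10,"twist": 0}
  ],
  "fingers": 0.36
}}

```text
time: 10.8
tool_pos: [524.4, 43.9, 121.2]
tcp_rot: [0.003, 1.0, -0.0, 0.001]
wrist_force: [0.1, 0.5, -0.8]
finger_gap: 63.9
gripper_force: 0.0
```

Emit:
{"name": "apply_moves", "arguments": {
  "series": [
    {"dx": 1.0,"dy": 4.5,"dz": 0,"twist": 0},
    {"dx": 1.0,"dy": 9,"dz": 0,"twist": 0},
    {"dx": 1.0,"dy": 13.6,"dz": 0,"twist": 0},
    {"dx": 1.0,"dy": 13.6,"dz": 0,"twist": 0},
    {"dx": 1.0,"dy": 13.6,"dz": 0,"twist": 0},
    {"dx": 1.0,"dy": 13.6,"dz": 0,"twist": 0}
  ]
}}

```text
time: 11.4
tool_pos: [514.3, 179.3, 118.8]
tcp_rot: [0.003, 1.0, -0.0, -0.0]
wrist_force: [-0.9, -0.3, 0.1]
finger_gap: 64.0
gripper_force: 0.0
```

```bash
python3 - <<'E'
from lids import *
s=sense();print(s['time'],s['tool_pos'],s['tcp_rot'],s['wrist_force'])
c=camera_params('wrist');p,d=get_image('wrist');cv2.imwrite('pics/w4.png',p)
for o in lids(p,c): print(o)
# tray -x wall rim: rows where bright tray begins, columns 180..400
g=cv2.cvtColor(p,cv2.COLOR_BGR2HSV);m=cv2.inRange(g,(0,0,110),(179,70,255))
vv,uu=np.mgrid[0:420,0:560]
P=[(u,np.argmax(m[:,u]>0)) for u in range(190,400,15)]
print(np.c_[P,plane(c,P,16)[:,:2].round(1)].tolist())
s=sense();print(s['tool_pos'],s['finger_gap'])
E
```

```text
11.4 [514.30414849 179.28876113 118.77328764] [ 3.27772110e-03  9.99994599e-01 -1.62604418e-04 -1.80805632e-04] [-0.93856902 -0.25714615  0.12206465]
(105.5, 232.0, 34.033172607421875, 2805.0, array([522.8,  45.1,  58. ]))
(280.2615661621094, 219.8984832763672, 29.348339080810547, 2566.0, array([514. , 179.2,  58. ]))
[[190.0, 152.0, 465.4, 102.8], [205.0, 152.0, 465.4, 115.6], [220.0, 152.0, 465.5, 128.4], [235.0, 152.0, 465.6, 141.1], [250.0, 153.0, 466.5, 153.8], [265.0, 154.0, 467.4, 166.6], [280.0, 153.0, 466.7, 179.4], [295.0, 154.0, 467.6, 192.1], [310.0, 154.0, 467.7, 204.9], [325.0, 153.0, 466.9, 217.6], [340.0, 155.0, 468.6, 230.4], [355.0, 323.0, 629.5, 251.0], [370.0, 253.0, 557.6, 261.2], [385.0, 273.0, 577.4, 276.3]]
[514.40466201 179.01236056 118.81358761] 64.1483273303218
```

View pics/w4.png

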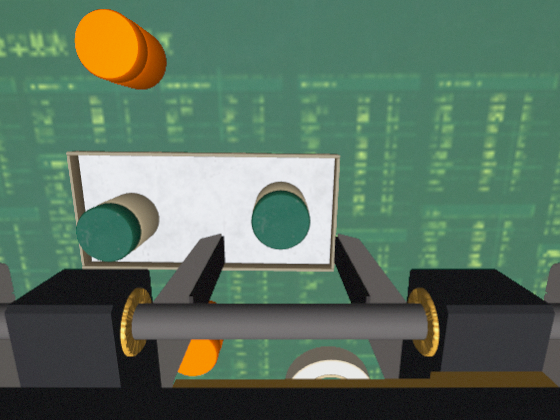

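The wrist view shows both pots upright in the tray, with lids at (280,220) and (108,232). The near rim is at row 153, which is x≈467. Next I'll grasp the heavy pot, lift it 9 mm and pivot it over that rim.

Emit:
{"name": "apply_moves", "arguments": {
  "series": [
    {"dx": 0,"dy": 0,"dz": 3,"twist": 0},
    {"dx": 0,"dy": 0,"dz": 6,"twist": 0},
    {"dx": 0,"dy": 0,"dz": 8.5,"twist": 0},
    {"dx": 0,"dy": 0,"dz": 10,"twist": 0},
    {"dx": 0,"dy": 0,"dz": 10,"twist": 0},
    {"dx": 0,"dy": 0,"dz": 10,"twist": 0},
    {"dx": 0,"dy": 0,"dz": 10,"twist": 0}
  ]
}}

```text
time: 12.15
tool_pos: [515.7, 180.0, 20.5]
tcp_rot: [0.003, 1.0, 0.0, 0.001]
wrist_force: [0.2, -0.4, -0.4]
finger_gap: 64.0
gripper_force: 0.0
```

Emit:
{"name": "apply_moves", "arguments": {
  "series": [
    {"dx": 0,"dy": 0,"dz": 0,"twist": 0},
    {"dx": 0,"dy": 0,"dz": 0,"twist": 0},
    {"dx": 0,"dy": 0,"dz": 0,"twist": 0},
    {"dx": 0,"dy": 0,"dz": 0,"twist": 0},
    {"dx": 0,"dy": 0,"dz": 0,"twist": 0},
    {"dx": 0,"dy": 0,"dz": 0,"twist": 0}
  ],
  "fingers": -1,
  "force": 12
}}

```text
time: 12.75
tool_pos: [514.9, 180.2, 19.7]
tcp_rot: [0.003, 1.0, 0.0, 0.0]
wrist_force: [-1.2, -0.9, 5.7]
finger_gap: 46.8
gripper_force: 12.0
```

Emit:
{"name": "apply_moves", "arguments": {
  "series": [
    {"dx": 0,"dy": 0,"dz": -0.5,"twist": 0},
    {"dx": 0,"dy": 0,"dz": -0.9,"twist": 0},
    {"dx": 0,"dy": 0,"dz": -0.9,"twist": 0},
    {"dx": 0.5,"dy": 0,"dz": -0.9,"twist": 0},
    {"dx": 1.0,"dy": 0,"dz": -0.9,"twist": 0},
    {"dx": 1.5,"dy": 0,"dz": -0.9,"twist": 0},
    {"dx": 1.8,"dy": 0,"dz": -0.9,"twist": 0},
    {"dx": 1.8,"dy": 0,"dz": -0.9,"twist": 0},
    {"dx": 1.8,"dy": 0,"dz": -0.9,"twist": 0}
  ]
}}

```text
time: 13.65
tool_pos: [496.3, 180.2, 28.0]
tcp_rot: [0.003, 1.0, 0.0, 0.0]
wrist_force: [0.4, -0.5, -2.8]
finger_gap: 46.8
gripper_force: 12.0
```

Emit:
{"name": "apply_moves", "arguments": {
  "series": [
    {"dx": 0.3,"dy": 0,"dz": 0,"twist": 0},
    {"dx": 0.5,"dy": 0,"dz": 0,"twist": 0},
    {"dx": 0.7,"dy": 0,"dz": 0,"twist": 0},
    {"dx": 0.9,"dy": 0,"dz": 0,"twist": 0},
    {"dx": 1.1,"dy": 0,"dz": 0,"twist": 0},
    {"dx": 1.3,"dy": 0,"dz": 0,"twist": 0},
    {"dx": 1.5,"dy": 0,"dz": 0,"twist": 0},
    {"dx": 1.5,"dy": 0,"dz": 0,"twist": 0},
    {"dx": 1.5,"dy": 0,"dz": 0,"twist": 0}
  ]
}}

```text
time: 14.55
tool_pos: [485.9, 180.4, 30.8]
tcp_rot: [0.003, 1.0, 0.0, 0.005]
wrist_force: [8.0, -0.6, 1.9]
finger_gap: 47.2
gripper_force: 12.0
```

```bash
python3 - <<'E'
from lids import *
s=sense();print(s['time'],s['tool_pos'],s['tcp_rot'],s['wrist_force'])
c=camera_params('wrist');p,d=get_image('wrist');q,d2=get_image('scene')
a=cv2.resize(q[220:320,180:320],(560,400),interpolation=2)
cv2.imwrite('pics/w5.png',np.hstack([cv2.resize(p[80:320,160:400],(230,230)),np.zeros((230,5,3),'u1'),cv2.resize(a,(322,230))]))
E
```

```text
14.55 [485.91913171 180.44765564  30.82166356] [2.97524883e-03 9.99982295e-01 4.15028628e-04 5.13659746e-03] [ 7.96190032 -0.6496296   1.8524729 ]
```

View pics/w5.png

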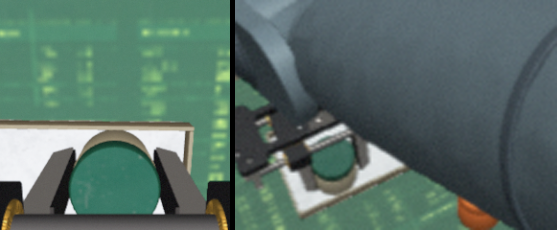

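The pot is against the rim with the lid up and slightly tilted. I'll measure the tilt by fitting a plane to the lid's depth points.

```bash
cat > tilt.py <<'E'
from lids import *
def tilt(n=3):
    N=[];C=[]
    for _ in range(n):
        s=sense();c=camera_params('wrist');p,d=get_image('wrist')
        g=cv2.cvtColor(p,cv2.COLOR_BGR2HSV);m=cv2.inRange(g,(75,100,20),(95,255,130));m[:, :140]=0;m[:,420:]=0
        m=cv2.morphologyEx(m,cv2.MORPH_OPEN,np.ones((5,5)))
        k,l,st,ce=cv2.connectedComponentsWithStats(m)
        best=[i for i in range(1,k) if st[i,4]>1500]
        i=min(best,key=lambda i:np.hypot(*(ce[i]-(280,220))))
        e=cv2.erode((l==i).astype('uint8'),np.ones((9,9)))
        v,u=np.nonzero(e);X=pts(c,np.c_[u,v],d[v,u]);X=X[d[v,u]>0]
        for _ in range(3):
            mu=np.median(X,0);w,_,V=np.linalg.svd(X-X.mean(0),full_matrices=False);nn=V[2]*np.sign(V[2,2])
            r=(X-X.mean(0))@nn;X=X[abs(r)<2.5*np.median(abs(r))+.3]
        N.append(nn);C.append(X.mean(0))
        u0,v0,w,h=st[i,:4]
    cv2.imwrite('pics/tilt_last.png',p)
    nn=np.mean(N,0);nn/=np.linalg.norm(nn)
    print('t',s['time'],'tool',s['tool_pos'].round(1),'lean',np.arccos(nn[2]).round(3),'each',[round(float(np.arccos(a[2])),3) for a in N],'az',np.degrees(np.arctan2(nn[1],nn[0])).round(1),'lidc',np.mean(C,0).round(1),'res',np.std(r).round(2),len(X),'F',s['wrist_force'].round(1))
    return nn,np.mean(C,0)
if __name__=='__main__': tilt()
E
python3 tilt.py
```

```text
t 14.75 tool [485.9 180.5  30.8] lean 0.136 each [0.136, 0.137, 0.134] az 179.9 lidc [481.3 180.9  67.3] res 0.56 3995 F [ 6.8 -0.   1.7]
```

Emit:
{"name": "apply_moves", "arguments": {
  "series": [
    {"dx": 0,"dy": 0,"dz": 0,"twist": 0},
    {"dx": 0.2,"dy": 0,"dz": 0,"twist": 0},
    {"dx": 0.3,"dy": 0,"dz": 0,"twist": 0},
    {"dx": 0.4,"dy": 0,"dz": 0,"twist": 0},
    {"dx": 0.5,"dy": 0,"dz": 0,"twist": 0},
    {"dx": 0.6,"dy": 0,"dz": 0,"twist": 0},
    {"dx": 0.6,"dy": 0,"dz": 0,"twist": 0}
  ],
  "force": 8
}}

```text
time: 15.5
tool_pos: [479.8, 180.6, 31.1]
tcp_rot: [0.003, 1.0, 0.0, 0.005]
wrist_force: [6.4, -0.1, 4.1]
finger_gap: 46.6
gripper_force: 8.0
```

```bash
python3 tilt.py
```

```text
t 15.6 tool [479.9 180.6  31.1] lean 0.251 each [0.25, 0.25, 0.253] az 179.8 lidc [476.  181.1  67.4] res 0.58 3904 F [ 5.9 -0.5  2.5]
```

Emit:
{"name": "apply_moves", "arguments": {
  "series": [
    {"dx": 0.1,"dy": 0,"dz": 0.1,"twist": 0},
    {"dx": 0.2,"dy": 0,"dz": 0.2,"twist": 0},
    {"dx": 0.3,"dy": 0,"dz": 0.2,"twist": 0},
    {"dx": 0.4,"dy": 0,"dz": 0.2,"twist": 0},
    {"dx": 0.5,"dy": 0,"dz": 0.2,"twist": 0},
    {"dx": 0.6,"dy": 0,"dz": 0.2,"twist": 0},
    {"dx": 0.7,"dy": 0,"dz": 0.2,"twist": 0},
    {"dx": 0.7,"dy": 0,"dz": 0.2,"twist": 0}
  ]
}}

```text
time: 16.45
tool_pos: [468.5, 180.4, 26.3]
tcp_rot: [0.003, 1.0, 0.0, 0.0]
wrist_force: [3.0, 0.4, 5.2]
finger_gap: 46.8
gripper_force: 8.0
```

```bash
python3 tilt.py
```

```text
t 16.55 tool [468.5 180.4  26.2] lean 0.574 each [0.573, 0.574, 0.574] az 179.8 lidc [464.5 181.3  61.9] res 0.56 3951 F [2.7 0.  4.9]
```

Emit:
{"name": "apply_moves", "arguments": {
  "series": [
    {"dx": 0,"dy": 0,"dz": -1,"twist": 0},
    {"dx": -0.2,"dy": 0,"dz": -3,"twist": 0},
    {"dx": -0.2,"dy": 0,"dz": -6,"twist": 0},
    {"dx": -0.2,"dy": 0,"dz": -9,"twist": 0},
    {"dx": -0.2,"dy": 0,"dz": -10,"twist": 0},
    {"dx": -0.2,"dy": 0,"dz": -10,"twist": 0},
    {"dx": -0.2,"dy": 0,"dz": -10,"twist": 0}
  ],
  "force": 15
}}

```text
time: 17.3
tool_pos: [468.4, 180.1, 123.8]
tcp_rot: [0.003, 1.0, -0.0, -0.002]
wrist_force: [0.0, 0.4, -3.5]
finger_gap: 46.6
gripper_force: 15.0
```

```bash
python3 tilt.py; python3 - <<'E'
from lids import *
p,d=get_image('wrist');c=camera_params('wrist');cv2.imwrite('pics/w6.png',p)
g=cv2.cvtColor(p,cv2.COLOR_BGR2HSV);m=cv2.inRange(g,(75,100,20),(95,255,130))
m=cv2.morphologyEx(m,cv2.MORPH_OPEN,np.ones((5,5)));k,l,st,ce=cv2.connectedComponentsWithStats(m)
for i in range(1,k):
    if st[i,4]<800: continue
    v,u=np.nonzero(cv2.erode((l==i).astype('uint8'),np.ones((9,9))))
    if len(v)<50: continue
    X=pts(c,np.c_[u,v],d[v,u]);X=X[abs(X[:,2]-np.median(X[:,2]))<12]
    V=np.linalg.svd(X-X.mean(0),full_matrices=False)[2][2];print(st[i],X.mean(0).round(1),(V*np.sign(V[2])).round(3))
E
```

```text
t 17.4 tool [468.5 180.1 123.6] lean 0.525 each [0.522, 0.524, 0.528] az 179.7 lidc [464.7 181.5 159.4] res 0.58 3727 F [-0.1 -0.1 -2.5]
[ 231  230   97   73 5790] [465.5 181.4 160.1] [-0.499  0.003  0.866]
```

View pics/w6.png

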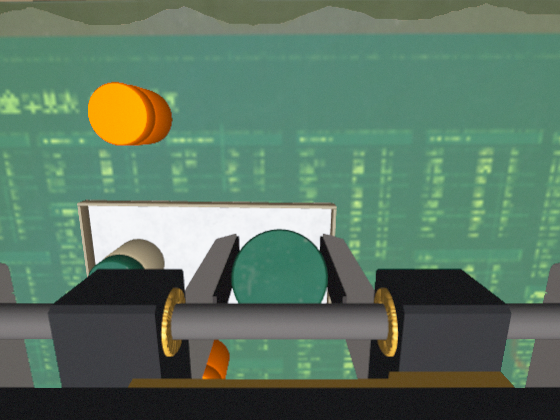

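The wrist view shows the pot held and leaning towards the robot, with its lid at (280,275) and partly cut off by the gripper bar below. Next I'll check the depth bias, fit the lid circle and triangulate the lens from the first two pictures.

```bash
cat > pose.py <<'E'
from tilt import *
from scipy.optimize import least_squares
def pose():
    nn,_=tilt(2)
    s=sense();c=camera_params('wrist');p,d=get_image('wrist')
    g=cv2.cvtColor(p,cv2.COLOR_BGR2HSV);m=cv2.inRange(g,(75,100,20),(95,255,130));m[:,:140]=0;m[:,420:]=0
    m=cv2.morphologyEx(m,cv2.MORPH_OPEN,np.ones((5,5)));k,l,st,ce=cv2.connectedComponentsWithStats(m)
    i=1+np.argmax(st[1:,4]);lm=(l==i).astype('uint8')
    v,u=np.nonzero(cv2.erode(lm,np.ones((9,9))));X=pts(c,np.c_[u,v],d[v,u]);o=np.median(X,0)
    kc=cv2.findContours(lm,0,1)[0];kc=max(kc,key=len)[:,0];top,h=st[i,1],st[i,3]
    kc=kc[kc[:,1]<top+.75*h]
    O,D=ray(c,kc);Y=O+D*(((o-O)@nn)/(D@nn))[:,None]
    e1=np.cross([0,1,0],nn);e1/=np.linalg.norm(e1);e2=np.cross(nn,e1);q=np.c_[(Y-o)@e1,(Y-o)@e2]
    f=least_squares(lambda a:np.hypot(*(q-a[:2]).T)-a[2],[0,0,23],loss='soft_l1')
    lc=o+f.x[0]*e1+f.x[1]*e2;b=lc-55*nn
    print('lid r',f.x[2].round(1),'lid c',lc.round(1),'bottom',b.round(1),'bottom-tool',(b-s['tool_pos']).round(1),'n',nn.round(3))
    return nn,b
if __name__=='__main__': pose()
E
python3 pose.py; python3 - <<'E'
from h import *
import pickle
c=pickle.load(open('pics/w1.pkl','rb'));d=np.load('pics/w1.npy')
def fit(u,v):
    X=pts(c,np.c_[u,v],d[v,u]);X=X[d[v,u]>0]
    for _ in range(3):
        V=np.linalg.svd(X-X.mean(0),full_matrices=False)[2][2];r=(X-X.mean(0))@V;X=X[abs(r)<3*np.median(abs(r))+.2]
    return (V*np.sign(V[2])).round(3),X.mean(0).round(1),r.std().round(2)
vv,uu=np.mgrid[0:420,0:560]
for x,y in((187,210),(286,202)):
    m=np.hypot(uu-x,vv-y)<11; print('lid',fit(uu[m],vv[m]))
m=(vv>130)&(vv<160)&(uu>100)&(uu<450)|(vv>60)&(vv<100)&(uu>230)&(uu<450);print('table',fit(uu[m],vv[m]))
# lens
uv={}
for n,roi in(('scene',(170,205,290,335)),('top',(165,205,300,345))):
    p=cv2.imread(f'pics/{n}0.png');a,b,e,f=roi;g=cv2.cvtColor(p,6)[a:b,e:f].astype(float)
    hp=g-cv2.GaussianBlur(g,(0,0),4);v,u=np.nonzero(hp>25);print(n,len(u),u.mean()+e,v.mean()+a,cv2.minEnclosingCircle(np.c_[u+e,v+a].astype('f4')))
    cv2.imwrite(f'pics/l_{n}.png',cv2.resize(p[a:b,e:f],None,fx=8,fy=8,interpolation=2))
A=cv2.imread('pics/l_scene.png');B=cv2.imread('pics/l_top.png');B=cv2.copyMakeBorder(B,0,max(0,A.shape[0]-B.shape[0]),0,0,0);A=cv2.copyMakeBorder(A,0,max(0,B.shape[0]-A.shape[0]),0,0,0)
cv2.imwrite('pics/l.png',np.hstack([A,B]));print(A.shape,B.shape)
E
```

```text
t 17.55 tool [469.4 180.2 124.6] lean 0.526 each [0.525, 0.527] az 179.8 lidc [465.5 181.9 160.2] res 0.57 3705 F [ 0.9 -0.7 -2.7]
lid r 22.3 lid c [469.4 179.3 162.8] bottom [497.  179.2 115.2] bottom-tool [27.3 -1.1 -9.7] n [-0.502  0.002  0.865]
lid (array([-0.   , -0.005,  1.   ]), array([523.3,  46.8,  57.4]), np.float64(0.69))
lid (array([0.007, 0.001, 1.   ]), array([512.9, 181.3,  57.3]), np.float64(0.68))
table (array([0.001, 0.001, 1.   ]), array([398.9, 208.5,   1.6]), np.float64(0.83))
scene 170 306.38823529411764 180.98235294117646 ((311.5, 182.5), 24.86975860595703)
top 83 318.10843373493975 183.48192771084337 ((315.27142333984375, 185.0), 22.118335723876953)
(320, 360, 3) (320, 360, 3)
```

View pics/l.png

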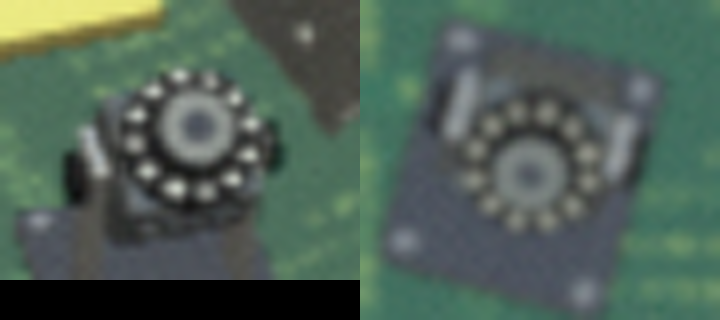

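In the left crop (scene) the lens is at crop (196,126), and in the right crop (top) at (530,172), ringed by 12 lamps. I'll triangulate it and work out the move.

```bash
cat > tgt.py <<'E'
from h import *
R0=[]
for n,uv in(('scene',(314.06,185.3)),('top',(320.8,186.1))): R0.append(ray(camera_params(n),[uv]))
A=sum((np.eye(3)-np.outer(d[0],d[0])/(d[0]@d[0])) for o,d in R0);b=sum((np.eye(3)-np.outer(d[0],d[0])/(d[0]@d[0]))@o for o,d in R0)
tri=np.linalg.solve(A,b)
pl=[plane(camera_params(n),[uv],120)[0] for n,uv in(('scene',(314.06,185.3)),('top',(320.8,186.1)))]
lens=np.mean(pl,0);yaw=np.radians(-14.8)
ax=np.array([-np.sin(.5)*np.cos(yaw),-np.sin(.5)*np.sin(yaw),np.cos(.5)]);view=lens+100*ax
if __name__=='__main__':
    print('tri',tri.round(1),'planes',np.round(pl,1),'view',view.round(1),'ax',ax.round(3))
    th=np.radians(-14.6);Rz=Ro.from_rotvec([0,0,th])
    s=sense();T=s['tool_pos'];off=Rz.apply([27.3,-1.1,-9.7]);g=view-off;dw=g-T
    print('goal tool',g.round(1),'tool shift cm',(Ro.from_quat(s['tcp_rot']).inv().apply(dw)/10).round(2))
E
python3 tgt.py
```

```text
tri [ 625.2 -152.   116.9] planes [[ 622.5 -150.7  120. ]
 [ 625.  -151.3  120. ]] view [ 577.4 -138.8  207.8] ax [-0.464  0.122  0.878]
goal tool [ 551.3 -130.8  217.5] tool shift cm [ -8.31 -31.06  -9.23]
```

Emit:
{"name": "apply_moves", "arguments": {
  "series": [
    {"dx": 0,"dy": 0,"dz": -1.5,"twist": 0},
    {"dx": 0,"dy": 0,"dz": -4,"twist": 0},
    {"dx": 0,"dy": 0,"dz": -6.5,"twist": 0},
    {"dx": 0,"dy": -1,"dz": -8.5,"twist": 0},
    {"dx": -0.5,"dy": -3,"dz": -9.2,"twist": 2},
    {"dx": -1.2,"dy": -6,"dz": -9.2,"twist": 4},
    {"dx": -2,"dy": -9,"dz": -9.2,"twist": 6},
    {"dx": -2.8,"dy": -12,"dz": -9.2,"twist": 8},
    {"dx": -3.6,"dy": -14.5,"dz": -9.2,"twist": 9},
    {"dx": -4,"dy": -16,"dz": -9.2,"twist": 9.6}
  ],
  "force": 20
}}

```text
time: 18.65
tool_pos: [509.7, 18.4, 217.8]
tcp_rot: [0.088, 0.996, -0.0, -0.0]
wrist_force: [0.2, 0.2, -3.0]
finger_gap: 46.5
gripper_force: 20.0
```

```bash
python3 - <<'E'
from h import *
import numpy as np
s=sense();print(s['time'],s['tool_pos'],s['tcp_rot'],s['finger_gap'],s['wrist_force'],s['joint_positions'].round(2))
# 5 deg more twist
T=s['tool_pos'];print((Ro.from_quat(s['tcp_rot']).inv().apply(np.array([552,-131,217.5])-T)/10).round(2), Ro.from_quat(s['tcp_rot']).as_matrix().round(3))
E
```

```text
18.65 [509.69630132  18.43561661 217.76401407] [ 8.76275853e-02  9.96153290e-01 -7.98153256e-05 -1.48361596e-04] 46.472659883207484 [ 0.23954141  0.20760537 -3.01833524] [-0.19 -0.1   1.9  -0.    1.34 -1.58]
[ -6.77 -13.98   0.03] [[-0.985  0.175 -0.   ]
 [ 0.175  0.985 -0.   ]
 [ 0.    -0.    -1.   ]]
```

Emit:
{"name": "apply_moves", "arguments": {
  "series": [
    {"dx": -1,"dy": -2,"dz": 0,"twist": 1},
    {"dx": -2.2,"dy": -4.5,"dz": 0,"twist": 2},
    {"dx": -3.4,"dy": -7,"dz": 0,"twist": 3},
    {"dx": -4.6,"dy": -9.5,"dz": 0,"twist": 4},
    {"dx": -5.8,"dy": -12,"dz": 0,"twist": 4.9},
    {"dx": -6.5,"dy": -13.5,"dz": 0,"twist": 4.9},
    {"dx": -6.8,"dy": -14,"dz": 0,"twist": 4.9},
    {"dx": -6.8,"dy": -14,"dz": 0,"twist": 4.9},
    {"dx": -6.8,"dy": -14,"dz": 0,"twist": 4.9},
    {"dx": -6.8,"dy": -14,"dz": 0,"twist": 4.9}
  ]
}}

```text
time: 19.65
tool_pos: [552.1, -128.5, 217.9]
tcp_rot: [0.128, 0.992, 0.0, -0.0]
wrist_force: [0.0, 0.6, -2.2]
finger_gap: 46.5
gripper_force: 20.0
```

```bash
python3 - <<'E'
from pose import *
from tgt import view,ax
n,b=pose();print('err bottom-view',(b-view).round(1),'ang deg',np.degrees(np.arccos(n@ax)).round(2))
s=sense();print(s['tool_pos'],s['tcp_rot'],s['finger_gap'],s['time'])
q,_=get_image('scene');w,_=get_image('wrist')
cv2.imwrite('pics/f1.png',np.hstack([cv2.resize(q[110:250,220:400],(450,350),interpolation=2),cv2.resize(w[150:390,160:400],(350,350))]))
E
```

```text
t 19.7 tool [ 552.1 -128.6  218. ] lean 0.53 each [0.527, 0.533] az 165.5 lidc [ 548.9 -126.9  253.8] res 0.58 4012 F [-0.  -0.3 -2.7]
lid r 22.4 lid c [ 551.8 -129.3  255.7] bottom [ 578.8 -136.3  208.2] bottom-tool [26.6 -7.6 -9.8] n [-0.489  0.127  0.863]
err bottom-view [1.3 2.4 0.5] ang deg 1.71
[ 552.16740222 -128.84346309  218.02967068] [1.28609165e-01 9.91695357e-01 3.23665832e-05 3.41360256e-05] 46.25259151123344 19.8
```

View pics/f1.png

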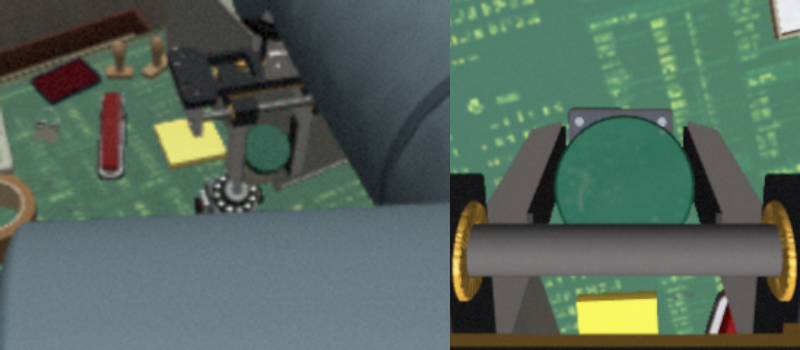

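The left crop shows the pot held above and in front of the lens. The right crop shows the lid centred between the fingers, with two plate bolts visible behind it at (578,121) and (663,121). I'll make a small correction, then check for stability.

Emit:
{"name": "apply_moves", "arguments": {
  "series": [
    {"dx": 0,"dy": -0.15,"dz": 0.05,"twist": 0},
    {"dx": 0,"dy": -0.25,"dz": 0.05,"twist": 0},
    {"dx": 0,"dy": -0.25,"dz": 0.05,"twist": 0},
    {"dx": 0,"dy": -0.25,"dz": 0.05,"twist": 0},
    {"dx": 0,"dy": -0.25,"dz": 0.05,"twist": 0},
    {"dx": 0,"dy": -0.25,"dz": 0.05,"twist": 0},
    {"dx": 0,"dy": -0.25,"dz": 0.05,"twist": 0},
    {"dx": 0,"dy": -0.25,"dz": 0.05,"twist": 0},
    {"dx": 0,"dy": -0.25,"dz": 0.05,"twist": 0},
    {"dx": 0,"dy": -0.25,"dz": 0.05,"twist": 0}
  ]
}}

```text
time: 20.9
tool_pos: [551.6, -132.0, 217.4]
tcp_rot: [0.129, 0.992, -0.0, -0.0]
wrist_force: [-0.1, 0.5, -3.8]
finger_gap: 46.2
gripper_force: 20.0
```

```bash
python3 - <<'E'
from pose import *
from tgt import view,ax
n,b=pose();print('err bottom-view',(b-view).round(1),'ang deg',np.degrees(np.arccos(n@ax)).round(2))
s=sense();print(s['tool_pos'],s['finger_gap'],s['time'])
c=camera_params('wrist');w,_=get_image('wrist')
g=cv2.cvtColor(w,6).astype(float);hp=cv2.GaussianBlur(g,(0,0),1.2)-cv2.GaussianBlur(g,(0,0),5)
for X in((617.4,-113.5,11),(599.2,-180.9,11)):
    u,v=proj(c,[X])[0];a=hp[int(v)-9:int(v)+10,int(u)-9:int(u)+10];i=np.unravel_index(a.argmax(),a.shape)
    q=(int(u)-9+i[1],int(v)-9+i[0]);print((u,v),q,plane(c,[q],11).round(1),a.max())
E
```

```text
t 20.95 tool [ 551.6 -132.   217.5] lean 0.528 each [0.527, 0.529] az 165.4 lidc [ 548.4 -130.5  253.3] res 0.57 4026 F [-0.2 -0.  -3.5]
lid r 22.4 lid c [ 551.3 -132.6  255.2] bottom [ 578.1 -139.6  207.7] bottom-tool [26.5 -7.7 -9.8] n [-0.488  0.127  0.864]
err bottom-view [ 0.7 -0.9 -0.1] ang deg 1.62
[ 551.60161398 -131.97224401  217.46044435] 46.06369772543574 21.05
(np.float64(307.985943971703), np.float64(234.16838150321414)) (np.int64(307), np.int64(233)) [[ 615.6 -114.3   11. ]] 67.34293651630483
(np.float64(251.43455239444813), np.float64(233.8572727042624)) (np.int64(251), np.int64(233)) [[ 598.  -181.1   11. ]] 67.98486123303343
```

Emit:
{"name": "apply_moves", "arguments": {
  "series": [
    {"dx": 0,"dy": 0,"dz": 0,"twist": 0},
    {"dx": 0,"dy": 0,"dz": 0,"twist": 0},
    {"dx": 0,"dy": 0,"dz": 0,"twist": 0},
    {"dx": 0,"dy": 0,"dz": 0,"twist": 0},
    {"dx": 0,"dy": 0,"dz": 0,"twist": 0},
    {"dx": 0,"dy": 0,"dz": 0,"twist": 0},
    {"dx": 0,"dy": 0,"dz": 0,"twist": 0},
    {"dx": 0,"dy": 0,"dz": 0,"twist": 0},
    {"dx": 0,"dy": 0,"dz": 0,"twist": 0},
    {"dx": 0,"dy": 0,"dz": 0,"twist": 0}
  ]
}}

```text
time: 22.1
tool_pos: [551.6, -132.0, 217.5]
tcp_rot: [0.129, 0.992, 0.0, 0.0]
wrist_force: [-0.2, -0.4, -2.3]
finger_gap: 46.6
gripper_force: 20.0
```

```bash
python3 - <<'E'
from pose import *
from tgt import view,ax
n,b=pose();print('err bottom-view',(b-view).round(1),'ang deg',np.degrees(np.arccos(n@ax)).round(2))
s=sense();print(s['tool_pos'],s['finger_gap'],s['time'])
E
```

```text
t 22.15 tool [ 551.6 -132.   217.5] lean 0.531 each [0.531, 0.531] az 165.1 lidc [ 548.4 -130.4  253.3] res 0.56 3976 F [ 0.2 -0.5 -3. ]
lid r 22.5 lid c [ 551.4 -132.6  255.1] bottom [ 578.3 -139.8  207.7] bottom-tool [26.7 -7.8 -9.7] n [-0.489  0.131  0.862]
err bottom-view [ 0.8 -1.  -0.1] ang deg 1.78
[ 551.59909831 -131.95960764  217.43670627] 46.69966292978388 22.25
```

The pose is stable, so I'm handing in.

```bash
python3 -c "
from workcell import *
print(close_job())"
```

```text
the job is handed in; nothing more can be done
None
```

The heavier pot, the one that began at y≈180 (about 3 N against 0.6 N), is held steady in front of the inspection camera; by my measurements its underside is about 1 mm from the view point and tilted 1.8° from square, the lighter pot is back upright in the tray, and the job was handed in at 22 s.

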